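Ready the test terminal: turn its battery pack round and raise its display

ROBOT

A 7-joint arm with a two-finger parallel gripper is mounted at the origin on the work surface. World frame = base frame: x ahead of the robot, y to its left, z up, the work surface at z = 0. Lengths are in m, angles in rad, forces in N, time in s.
With the tool pointing down it reaches from about 0.425 to 0.875 m from the base axis. Payload 4.7 kg.
Tool frame: the origin (TCP) lies at the very end of the fingers, on their centre line; the grasp point (between the pads) lies 19 mm behind it (grip_point_offset is the distance from the TCP to the grasp point, in m); x points along the fingers, z is the direction in which the jaws open and shut, and the axes are right-handed (so a half turn about x gives the same grasp; the last joint's range is limited). The gripper opens to 87 mm and grips with 3 to 60 N. Pads are 19 mm wide; open, the fingers measure 117 mm over their backs; the gripper's body (75 mm by 190 mm) begins 51 mm behind the grasp point.
Start: joints at [-1.325, 0.321, -0.07, 1.45, 0.023, 1.371, -0.057], TCP at [0.149, 0.633, 0.223] pointing down, gripper open.
Joint ranges: [-2.86, 2.86], [-0.3, 2.09], [-1.38, 1.24], [0.06, 2.45], [-1.56, 4.7], [0.09, 2.05], [-2.69, 2.69]. Speed limits (rad/s): [2.57, 2.57, 3.14, 3.14, 3.14, 3.14, 3.14].

INTERFACE

Orientations are given as a rotation vector (axis times angle).
In Python, from bench import get_state, get_image, calibration, close_job, grip_point_offset gives the robot as it stands.
- The arm moves only by the tool play_rows, never from a script. Its argument "targets" is a list of rows, each an object with "claw": the closure, from 0 (fully open) to 1 (shut); "linear": the shift along the tool's x, y, z as a fraction of full scale, a list of three; "rotation": the turn, a rotation vector about the tool's x, y, z as a fraction of full scale, a list of three. In form: [{"claw": claw, "linear": [x, y, z], "rotation": [wx, wy, wz]}, ...]. A call has 1 to 10 rows; each row shifts and turns the pose as measured when the row begins, along the tool's axes as they then stand; what a row does not reach is not made up. Full scale, the value 1, is 2.5 cm for a shift and 90 degrees for a turn. A row lasts 1/12 s, in which the tool goes at most 41.7 mm and 7.16 degrees, less where a joint would pass 70% of its speed; a pose out of reach is approached as far as the arm can. A call with a number of a shift or a turn outside -1 to 1 is refused whole. A call with a gripper value outside its range is refused whole. The fingers move at their own pace and stop on an object; "newtons" is the grip in N (left out, the last holds). Time passes only in rows, so rows that do not move let the fingers close. It gives the time, the measured TCP pose, the force and the opening at its end, in the units of the state.
- get_state(): the state, without advancing time (a new reading comes with each control period).
- get_image(name): name is "scene" or "side" or "wrist"; returns the picture (384x512x3 uint8, blue, green, red); there is no depth.
- calibration(name): a dict with "fx", "fy", "cx", "cy" (pixels), "dist_coeffs" ([k1, k2, p1, p2, k3] as OpenCV has them; the pictures are not rectified), "rvec" (rotation vector, rad) and "tvec" (3), from world to camera coordinates, as OpenCV has them; the wrist camera has in their place "hand_eye" (4x4, takes a point from camera to tool coordinates, whose origin is the TCP and whose axes are the tool frame's). Camera axes: x right, y down, z forward; pixel columns grow to the right and rows downward; lengths in m; the calibration is good to about 2 mm. A picture is of the moment at which its call begins: read the wrist's pose just before it. calibration takes no time and is no camera call.
- close_job(): hands the job in, once; it reports no verdict.
The state is a dict: "time": time; "joint_positions": joint angles; "qd": joint speeds; "joint_torque": joint torques, N m; "position": TCP position; "tool_rot": TCP orientation; "ft_force": force on the tool from outside, world axes, zero at the start; "torque": the same for the moment, N m; "grip_width": opening from 0.0 (shut) to 1.0 (fully open).
Only numpy, scipy, OpenCV 4.12 (cv2) and the standard library are available. Lean on these libraries where they do the work, as an engineer would, in place of code of your own. Each camera call takes 0.05 s, during which the arm holds its last target. There are 200 camera calls.

TASK

The battery pack in the sloping test terminal is in the wrong way round: lift it out, turn it end for end and seat it fully home in its bay again, so that its raised contact ridge is at the upper end of the slope, by the bay's brass contacts. Then raise the folded display by its steel bar until it stands at 60 degrees to the deck, and let go. Leave the mug, adapter, screwdriver and relay where they are.

Things in the scene. Friction and masses are not known exactly. Their poses are not given: they have to be found in the camera images.
- console: The black test terminal, fixed to the desk, 300 mm wide. Origin on the desk under it; x (level) points from its low front to its high back, y to its left, z up. Its deck, 153 mm from front to back, slopes up 30 degrees towards +x; the middle of the deck line lies 95 mm above the desk. On the deck are the display (left, +y) and the battery bay (right, -y). The deck is 42 mm thick; its low front edge lies 50 mm in front of the origin, its top 66 mm above the desk
- bay: The open battery bay sunk in the deck: 114 x 64 mm inside, 22 mm deep. Origin at the centre of its floor. x points up the slope, y to the terminal's left, z square out of the deck (30 degrees from vertical, leaning to the front). Two brass contacts lie on the deck at its upper (+x) end. Its centre is 150 mm along y from the display's middle
- battery: The loose grey battery pack, 110 x 60 x 30 mm, 0.2 to 0.4 kg, lying in the bay with 2 mm to spare all round, so it stands 8 mm proud of the deck. Origin at the centre of its underside; x runs along its length to its contact end, z out of its top. In the middle of its top stands a black grip rib 60 long (x), 22 wide (y) and 34 mm high, its top 64 mm above the origin. At the start its x points down the slope: the wrong way round
- battery_contacts (a point): Middle of the top of the raised ridge (16 x 52 mm, 8 mm high, two brass pads on it) on the contact end of the battery pack, 45 mm from the pack's middle
- display (a joint): Angle of the folding display from the deck, rad: 0 folded flat on the deck, 1.047 at 60 degrees, stop at 1.9. It starts slightly raised. The hinge is stiff: the display stays where it is left; about 2 to 6 N at the bar moves it
- display_bar (a point): Middle of the display's steel pull bar: a round bar 12 mm thick and 120 mm long, parallel to the hinge (along y), 175 mm from the hinge, 45 mm clear of the display's free (lower, front) edge on two end stems. At rest on the deck it overhangs the front of the terminal, about 50 mm above the desk
- display_hinge (a point): Middle of the hinge line, at the upper end of the deck, along the terminal's y. The display is 130 mm long from here, 170 wide and 16 mm thick; the bar lies 8 mm out from the hinge line towards the display's back (its upper side when folded). Opening lifts the bar up and over towards the back
- mug: Bystander: loose white mug, 76 mm across, 90 mm high, behind the terminal. Origin under it
- adapter: Bystander: loose black power adapter, 110 x 50 x 32 mm, left of the terminal. Origin under it, x along it
- screwdriver: Bystander: loose screwdriver, 180 mm, lying right of the terminal. Its x runs along it
- relay: Bystander: loose cream relay module, 70 x 45 x 62 mm, on the left part of the desk. Origin under it
There are look-alikes about, which are no part of the job. Leave any pink or purple look-alike of the battery alone.

How it is judged:
On the way, in this order (a step that is already met when the one before it is completed fails the run):
1. the battery pack is lifted clear of its bay (z of battery in the frame of bay above 0.026 m), for 0.1 s.
2. the battery pack is seated the right way round and let go, the display not yet raised past 40 degrees (x of battery_contacts in the frame of bay above 0.035 m and z of battery in the frame of bay below 0.004 m and angle between the z axis of battery and the z axis of bay, either way round below 0.08 rad and contact force between the fingers and battery below 0.1 N and value of joint display below 0.7 rad), for 0.2 s.
3. the display stands at 60 degrees, within 8 degrees (value of joint display between 0.907 and 1.187 rad), for 0.2 s.
At the end, for the whole second after the job is handed in: The display stands still at 60 degrees to the deck, within 8 degrees (0.907 to 1.187 rad); the battery pack rests on the floor of its bay (within 4 mm, level with the deck within 0.08 rad), contact ridge at the upper end (all of step 3 and velocity of joint display between -0.05 and 0.05 rad/s and x of battery_contacts in the frame of bay above 0.035 m and z of battery in the frame of bay below 0.004 m and angle between the z axis of battery and the z axis of bay, either way round below 0.08 rad and linear speed of battery below 0.02 m/s); the robot touches nothing.
It fails at once if the mug is moved more than 30 mm (distance of mug from where it was at the start of the episode above 0.03 m).
It fails at once if the adapter is moved more than 30 mm (distance of adapter from where it was at the start of the episode above 0.03 m).
It fails at once if the screwdriver is moved more than 30 mm (distance of screwdriver from where it was at the start of the episode above 0.03 m).
It fails at once if the relay is moved more than 30 mm (distance of relay from where it was at the start of the episode above 0.03 m).
It also fails if it takes over 61 s, if anything falls off the work surface, if the arm or the gripper's body presses on something with over 40 N, if the wrist force passes 120 N, or if a joint passes its speed limit or range.

## Working session

There is one attempt and no reset: what is moved stays moved. The work goes in short steps, Python scripts to look and compute and a tool call to move; the robot and the scene stay as the last step left them, time stands still between calls to the robot, and variables do not carry over. Pictures are saved under pics/ and viewed, about 8 in all and at most 12, crops included, and the job is handed in when it is done.

Besides the shell and the picture viewer there is one more tool, called after "Call:" by a JSON object that holds its "fn" and its "kwargs". play_rows: Moves the arm, as the interface text tells. Shift numbers are shares of 2.5 cm and turn numbers shares of 90 degrees, none past 1 either way. Its arguments: {"type":"object","properties":{"targets":{"type":"array"},"newtons":{"type":"number"}},"required":["targets"]}

```bash
ls; mkdir -p pics; python3 - <<'E'
from bench import *
import cv2
print(get_state(), grip_point_offset if not callable(grip_point_offset) else grip_point_offset())
for n in ("scene","side","wrist"):
    im=get_image(n); cv2.imwrite(f"pics/{n}0.png",im); print(n,calibration(n))
a=cv2.imread("pics/scene0.png");b=cv2.imread("pics/side0.png")
cv2.imwrite("pics/a0.png",cv2.resize(a,(800,600)));cv2.imwrite("pics/b0.png",cv2.resize(b,(800,600)))
E
```

```text
pics
{'time': 0.0, 'joint_positions': array([-1.32489238,  0.32181385, -0.07007473,  1.45168581,  0.02261977,
        1.3707493 , -0.05691468]), 'qd': array([ 0.00107469,  0.00113956, -0.00035505,  0.00031991,  0.00069947,
       -0.0001758 , -0.00112804]), 'joint_torque': array([ 8.70817366e-04, -4.91294324e+01, -4.03561899e-01, -3.12526417e+01,
       -6.40653865e-02,  4.36762290e-02,  1.58365160e-04]), 'position': array([0.14926342, 0.63207331, 0.22146193]), 'tool_rot': array([-1.03802247,  1.31139647,  1.03593176]), 'ft_force': array([-1.4830873 ,  0.03020961,  0.40199452]), 'torque': array([-0.00372293, -0.05306297, -0.06329128]), 'grip_width': 1.0017166625624228} 0.0187
scene {'fx': 360.22678279256206, 'fy': 360.22678279256206, 'cx': 253.39231623219067, 'cy': 189.7214857548402, 'dist_coeffs': array([-0.07376917,  0.        ,  0.        ,  0.        ,  0.        ]), 'rvec': array([ 1.17401062,  2.16350318, -1.12617653]), 'tvec': array([ 0.29212004, -0.18732744,  1.54389824])}
side {'fx': 446.4132372974995, 'fy': 446.4132372974995, 'cx': 255.34314826943404, 'cy': 187.7652805133772, 'dist_coeffs': array([-0.13327764,  0.        ,  0.        ,  0.        ,  0.        ]), 'rvec': array([ 2.25052553, -0.52750722,  0.22187287]), 'tvec': array([-0.49093999,  0.25589263,  1.36138167])}
wrist {'fx': 318.642831461403, 'fy': 318.642831461403, 'cx': 259.0837465457542, 'cy': 186.40911992519372, 'dist_coeffs': array([-0.07228944,  0.        ,  0.        ,  0.        ,  0.        ]), 'hand_eye': array([[ 7.25858646e-04, -2.64907195e-01,  9.64273639e-01,
        -1.61153848e-01],
       [-1.24340345e-03, -9.64273387e-01, -2.64906190e-01,
         7.16749761e-02],
       [ 9.99998964e-01, -1.00669672e-03, -1.02931269e-03,
        -2.74880932e-04],
       [ 0.00000000e+00,  0.00000000e+00,  0.00000000e+00,
         1.00000000e+00]])}
```

View pics/a0.png

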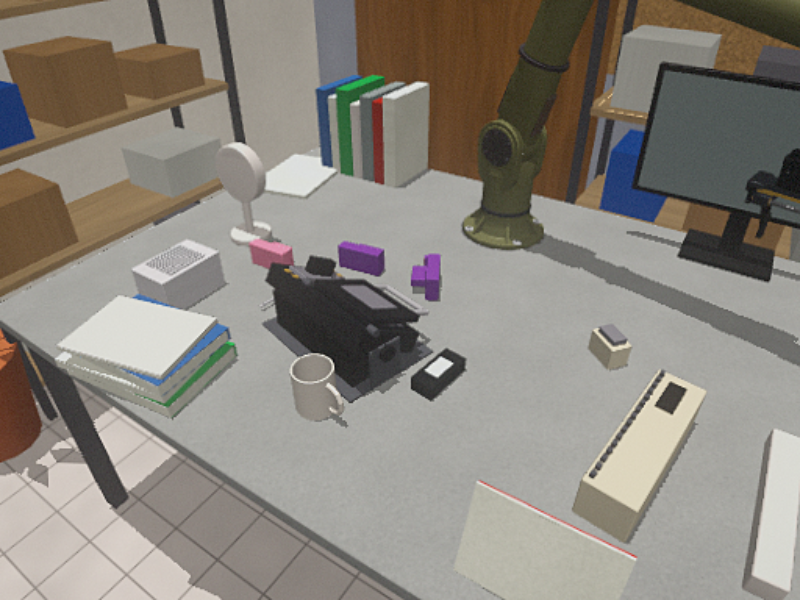

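View pics/b0.png

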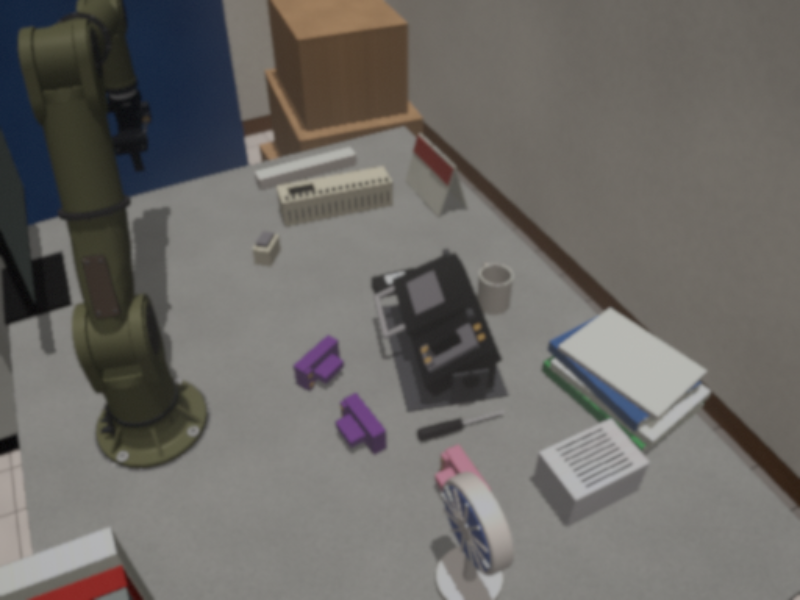

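Terminal: scene image (345,320), side image (440,325). Look-alikes: purple at side (318,362) and (362,422), and pink at (462,468). The grey pack in the terminal's bay at side (450,348) is the one meant. I'll confirm it in an enlarged crop.

```bash
python3 - <<'E'
import cv2,numpy as np
b=cv2.imread("pics/side0.png")[150:265,232:334]
b=cv2.resize(b,None,fx=5,fy=5,interpolation=cv2.INTER_CUBIC)
b=cv2.convertScaleAbs(b,alpha=1.6,beta=15)
cv2.imwrite("pics/c1.png",b);print(b.shape)
E
```

```text
(575, 510, 3)
```

View pics/c1.png

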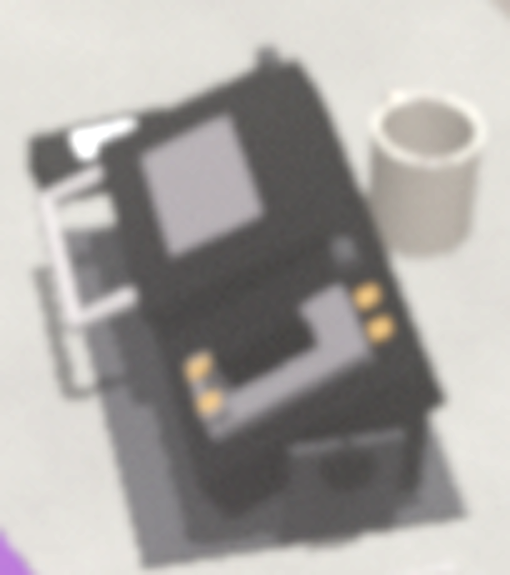

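The crop confirms it: grey pack with black rib, brass pads at the low end, crop (199,366) and (209,402). The bay's contacts are at (368,295) and (380,328), and the bar runs (48,197) to (76,322). I'll get a rough pose from these.

```bash
cat > h.py <<'E'
import numpy as np, cv2
from scipy.spatial.transform import Rotation as R
from bench import *
def cam(n,st=None):
    c=calibration(n);K=np.array([[c['fx'],0,c['cx']],[0,c['fy'],c['cy']],[0,0,1]]);d=np.array(c['dist_coeffs'])
    if 'rvec' in c: Rm=cv2.Rodrigues(np.array(c['rvec']))[0];t=np.array(c['tvec'])
    else:
        T=np.eye(4);T[:3,:3]=R.from_rotvec(st['tool_rot']).as_matrix();T[:3,3]=st['position']
        M=np.linalg.inv(T@c['hand_eye']);Rm=M[:3,:3];t=M[:3,3]
    return K,d,Rm,t
def proj(P,c): return cv2.projectPoints(np.atleast_2d(np.array(P,float)),cv2.Rodrigues(c[2])[0],c[3],c[0],c[1])[0].reshape(-1,2)
def ray(px,c):
    u=cv2.undistortPoints(np.array(px,float).reshape(-1,1,2),c[0],c[1]).reshape(-1,2)
    return -c[2].T@c[3], np.c_[u,np.ones(len(u))]@c[2]
def atz(px,z,c):
    o,v=ray(px,c); return o+v*((z-o[2])/v[:,2])[:,None]
E
python3 - <<'E'
from h import *
c=cam('side'); f=lambda q:np.array(q)/5+[231.9+.0,149.9]
print('batpads',atz(f([[199,366],[209,402]]),.091,c))
print('baypads',atz(f([[368,295],[380,328]]),.1325,c))
print('bar',atz(f([[48,197],[76,322]]),.055,c))
print('mug',atz(f([[425,125]]),.09,c))
s=get_state();Rm=R.from_rotvec(s['tool_rot']).as_matrix();print(Rm)
E
```

```text
batpads [[ 0.536353   -0.13843961  0.091     ]
 [ 0.52775341 -0.16797645  0.091     ]]
baypads [[ 0.6378659  -0.16675737  0.1325    ]
 [ 0.62975268 -0.1944702   0.1325    ]]
bar [[ 0.53417668  0.08226175  0.055     ]
 [ 0.49926798 -0.03695457  0.055     ]]
mug [[ 0.78488717 -0.00379252  0.09      ]]
[[-2.35615223e-04 -9.73271053e-01  2.29659317e-01]
 [-1.46375883e-03  2.29659413e-01  9.73269958e-01]
 [-9.99998901e-01 -1.06848635e-04 -1.47874535e-03]]
```

Call:
{"fn": "play_rows", "kwargs": {"targets": [{"claw": 0, "linear": [-0.5, -0.95, -0.55], "rotation": [0, 0, 0]}, {"claw": 0, "linear": [-0.5, -0.95, -0.55], "rotation": [0, 0, 0]}, {"claw": 0, "linear": [-0.5, -0.95, -0.55], "rotation": [0, 0, 0]}, {"claw": 0, "linear": [-0.5, -0.95, -0.55], "rotation": [0, 0, 0]}, {"claw": 0, "linear": [-0.5, -0.95, -0.55], "rotation": [0, 0, 0]}, {"claw": 0, "linear": [-0.5, -0.95, -0.55], "rotation": [0, 0, 0]}, {"claw": 0, "linear": [-0.5, -0.95, -0.55], "rotation": [0, 0, 0]}, {"claw": 0, "linear": [-0.5, -0.95, -0.55], "rotation": [0, 0, 0]}, {"claw": 0, "linear": [-0.5, -0.95, -0.55], "rotation": [0, 0, 0]}, {"claw": 0, "linear": [-0.5, -0.95, -0.55], "rotation": [0, 0, 0]}]}}

```text
time: 0.98
position: [0.3483, 0.4392, 0.3428]
tool_rot: [-1.055, 1.321, 1.049]
ft_force: [0.3, -0.1, 0.3]
grip_width: 0.997
```

Call:
{"fn": "play_rows", "kwargs": {"targets": [{"claw": 0, "linear": [-0.1, -0.75, -1], "rotation": [0, 0, 0]}, {"claw": 0, "linear": [-0.1, -0.75, -1], "rotation": [0, 0, 0]}, {"claw": 0, "linear": [-0.1, -0.75, -1], "rotation": [0, 0, 0]}, {"claw": 0, "linear": [-0.1, -0.75, -1], "rotation": [0, 0, 0]}, {"claw": 0, "linear": [-0.1, -0.75, -1], "rotation": [0, 0, 0]}, {"claw": 0, "linear": [-0.1, -0.75, -1], "rotation": [0, 0, 0]}, {"claw": 0, "linear": [-0.1, -0.75, -1], "rotation": [0, 0, 0]}, {"claw": 0, "linear": [-0.1, -0.75, -1], "rotation": [0, 0, 0]}, {"claw": 0, "linear": [-0.1, -0.75, -1], "rotation": [0, 0, 0]}, {"claw": 0, "linear": [-0.1, -0.75, -1], "rotation": [0, 0, 0]}]}}

```text
time: 1.82
position: [0.484, 0.1415, 0.3715]
tool_rot: [-1.054, 1.318, 1.05]
ft_force: [0.6, 0.1, 0.0]
grip_width: 1.002
```

Call:
{"fn": "play_rows", "kwargs": {"targets": [{"claw": 0, "linear": [0, -0.25, -1], "rotation": [0, 0, 0]}, {"claw": 0, "linear": [0, -0.25, -1], "rotation": [0, 0, 0]}, {"claw": 0, "linear": [0, -0.25, -1], "rotation": [0, 0, 0]}, {"claw": 0, "linear": [0, -0.25, -1], "rotation": [0, 0, 0]}, {"claw": 0, "linear": [0, -0.25, -1], "rotation": [0, 0, 0]}, {"claw": 0, "linear": [0, -0.25, -1], "rotation": [0, 0, -0.067]}, {"claw": 0, "linear": [0, -0.25, -1], "rotation": [0, 0, -0.067]}, {"claw": 0, "linear": [0, -0.25, -1], "rotation": [0, 0, -0.067]}, {"claw": 0, "linear": [0, -0.25, -1], "rotation": [0, 0, -0.067]}, {"claw": 0, "linear": [0, -0.25, -1], "rotation": [0.03, 0, -0.067]}]}}

```text
time: 2.65
position: [0.4931, -0.077, 0.3773]
tool_rot: [-1.202, 1.098, 0.8]
ft_force: [-0.1, 0.2, 0.9]
grip_width: 1.003
```

```bash
python3 - <<'E'
from h import *
s=get_state(); print(s['joint_positions'],s['position']); print(R.from_rotvec(s['tool_rot']).as_matrix())
im=get_image('wrist');cv2.imwrite('pics/w1.png',im)
np.save('w1.npy',np.r_[s['position'],s['tool_rot']])
cv2.imwrite('pics/w1v.png',cv2.convertScaleAbs(cv2.resize(im,(800,600),interpolation=cv2.INTER_CUBIC),alpha=1.5,beta=10))
E
```

```text
[-0.14040953 -0.29154873  0.15632813  1.79948895  0.11279865  1.32057068
  1.34906324] [ 0.49309422 -0.07699966  0.3772549 ]
[[ 3.03786021e-01 -9.25743431e-01  2.25195811e-01]
 [-6.94630166e-02  2.14216332e-01  9.74313221e-01]
 [-9.50204685e-01 -3.11625516e-01  7.70995707e-04]]
```

View pics/w1v.png

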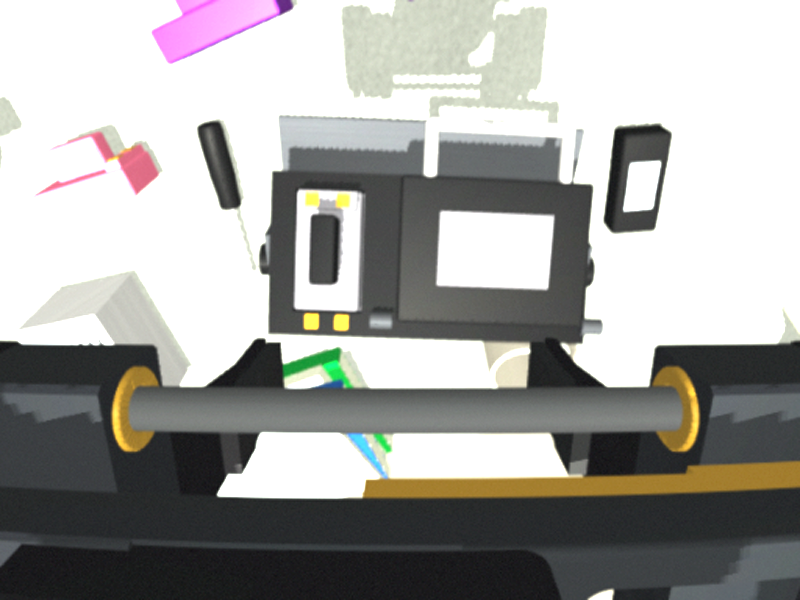

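The wrist view shows the pack's pads at (312,199) and (343,201), at the low end. The bay contacts are at (311,321) and (341,322), and the bar runs (432,127) to (572,130). Next is a combined fit over both cameras.

```bash
cat > fit.py <<'E'
from h import *
from scipy.optimize import least_squares
def yel(im,box):
    x0,x1,y0,y1=box;h=cv2.cvtColor(im[y0:y1,x0:x1],cv2.COLOR_BGR2HSV)
    m=((h[...,0]>12)&(h[...,0]<35)&(h[...,1]>90)&(h[...,2]>60)).astype(np.uint8)
    n,l,st,c=cv2.connectedComponentsWithStats(m)
    k=[i for i in range(1,n) if st[i,4]>=5]
    return [(np.round(c[i]+[x0,y0],1).tolist(),int(st[i,4])) for i in k]
if __name__=='__main__':
    p=np.load('w1.npy');cw=cam('wrist',dict(position=p[:3],tool_rot=p[3:]));cs=cam('side')
    print(yel(cv2.imread('pics/w1.png'),(180,240,110,215)));print(yel(cv2.imread('pics/side0.png'),(260,315,200,240)))
    f=lambda q:np.array(q)/5+[231.9,149.9]
    W=np.array([[312,199],[343,201],[311,321],[341,322],[432,127],[572,130]])/1.5625
    S=f([[209,402],[199,366],[380,328],[368,295],[76,322],[48,197]])
    for w,s in zip(W,S):  # triangulate
        o1,v1=ray(w,cw);o2,v2=ray(s,cs);A=np.c_[v1[0],-v2[0]];k=np.linalg.lstsq(A,o2-o1,rcond=None)[0]
        a=o1+v1[0]*k[0];b=o2+v2[0]*k[1];print(np.round((a+b)/2,4),'gap mm',round(1e3*np.linalg.norm(a-b),1))
E
python3 fit.py
```

```text
[([199.0, 127.0], 81), ([219.0, 127.7], 86), ([198.9, 205.3], 124), ([218.0, 205.6], 125)]
[([305.1, 208.9], 22), ([307.8, 215.2], 24), ([271.6, 223.1], 9), ([273.2, 229.8], 6)]
[ 0.5278 -0.1706  0.0946] gap mm 2.9
[ 0.5349 -0.1436  0.0975] gap mm 2.8
[ 0.6276 -0.1985  0.138 ] gap mm 1.7
[ 0.635  -0.1715  0.1385] gap mm 1.1
[ 0.4943 -0.054   0.0741] gap mm 5.1
[0.5268 0.0651 0.0718] gap mm 0.0
```

```bash
cat > goal.py <<'E'
from h import *
import sys
yaw=np.radians(-15.4);xc=np.array([np.cos(yaw),np.sin(yaw),0]);yc=np.array([-np.sin(yaw),np.cos(yaw),0]);zc=np.array([0,0,1.])
B=np.array([.5872,-.1727,.0853]);n=-.5*xc+np.cos(np.pi/6)*zc;u=np.cos(np.pi/6)*xc+.5*zc
Rb=np.c_[u,yc,n]      # bay frame
def Rt(flip=0): Z=yc*(-1 if flip else 1);X=-n;return np.c_[X,np.cross(Z,X),Z]
def delta(P,Rg,st=None):
    s=st or get_state();R0=R.from_rotvec(s['tool_rot']).as_matrix()
    print('lin (units of 25mm, now axes)',np.round(R0.T@(P-s['position'])/.025,2),'in goal axes',np.round(Rg.T@(P-s['position'])/.025,2),'rot/90',np.round(R.from_matrix(R0.T@Rg).as_rotvec()/(np.pi/2),4))
    print('bay frame tcp mm',np.round(Rb.T@(s['position']-B)*1e3,1),'q',np.round(s['joint_positions'],2),'F',np.round(s['ft_force'],1),'w',round(float(s['grip_width']),3),'t',s['time'])
E
python3 - <<'E'
from goal import *
delta(B+n*.12,Rt()); print(Rt())
E
```

```text
lin (units of 25mm, now axes) [ 7.83  0.33 -2.53] in goal axes [ 7.64  1.85 -2.47] rot/90 [ 0.0177  0.0078 -0.1306]
bay frame tcp mm [ 46.3  61.7 310.9] q [-0.12 -0.29  0.15  1.8   0.11  1.32  1.35] F [-1.9 -0.5  0. ] w 1.002 t 2.7
[[ 0.4820477  -0.83493111  0.26555612]
 [-0.13277806  0.22997834  0.9640954 ]
 [-0.8660254  -0.5         0.        ]]
```

Call:
{"fn": "play_rows", "kwargs": {"targets": [{"claw": 0, "linear": [0.85, 0.05, -0.28], "rotation": [0, 0, 0]}, {"claw": 0, "linear": [0.85, 0.05, -0.28], "rotation": [0, 0, 0]}, {"claw": 0, "linear": [0.85, 0.05, -0.28], "rotation": [0, 0, 0]}, {"claw": 0, "linear": [0.85, 0.05, -0.28], "rotation": [0, 0, 0]}, {"claw": 0, "linear": [0.85, 0.05, -0.28], "rotation": [0.004, 0.0016, -0.026]}, {"claw": 0, "linear": [0.85, 0.05, -0.28], "rotation": [0.004, 0.0016, -0.026]}, {"claw": 0, "linear": [0.85, 0.1, -0.28], "rotation": [0.004, 0.0016, -0.026]}, {"claw": 0, "linear": [0.85, 0.1, -0.28], "rotation": [0.004, 0.0016, -0.026]}, {"claw": 0, "linear": [0.85, 0.1, -0.28], "rotation": [0.002, 0.0016, -0.026]}, {"claw": 0, "linear": [0, 0, 0], "rotation": [0, 0, 0]}]}}

```text
time: 3.53
position: [0.5286, -0.1639, 0.1856]
tool_rot: [-1.265, 0.985, 0.597]
ft_force: [-1.2, 0.3, -1.6]
grip_width: 0.998
```

```bash
python3 - <<'E'
from goal import *
s=get_state();delta(B+n*.12,Rt(),s)
im=get_image('wrist');cv2.imwrite('pics/w2.png',im)
np.save('w2.npy',np.r_[s['position'],s['tool_rot']])
c=cam('wrist',s)
P=[[x,y,z] for x,y,z in [(-57,-32,22),(-57,32,22),(57,32,22),(57,-32,22),(-55,-30,30),(-55,30,30),(55,30,30),(55,-30,30)]]
q=proj([B+Rb@np.array(p)/1e3 for p in P],c)
print(np.round(q,1))
x0,x1=int(q[:,0].min()-25),int(q[:,0].max()+25);y0,y1=int(q[:,1].min()-25),int(q[:,1].max()+25);x0=max(x0,0);y0=max(y0,0)
cr=cv2.resize(im[y0:y1,x0:x1],None,fx=3,fy=3,interpolation=cv2.INTER_CUBIC)
for a in q[:4]: cv2.drawMarker(cr,tuple(int(v) for v in (a-[x0,y0]+.5)*3),(0,0,255),0,12)
for a in q[4:]: cv2.drawMarker(cr,tuple(int(v) for v in (a-[x0,y0]+.5)*3),(0,255,0),0,12)
cv2.imwrite('pics/w2v.png',cr[:600,:800]);print(x0,y0,cr.shape)
E
```

```text
lin (units of 25mm, now axes) [-0.15 -0.03  0.28] in goal axes [-0.15 -0.03  0.28] rot/90 [-0.0058 -0.004   0.0023]
bay frame tcp mm [ -0.8  -7.1 116.3] q [-0.06 -0.25  0.26  2.21  0.16  0.65  1.4 ] F [-1.2  0.3 -1.6] w 0.998 t 3.5333
[[228.4 120.2]
 [309.5 119.5]
 [305.3 251. ]
 [233.  251.5]
 [230.  123.5]
 [308.4 122.9]
 [304.3 253.2]
 [234.4 253.7]]
203 94 (552, 393, 3)
```

View pics/w2v.png

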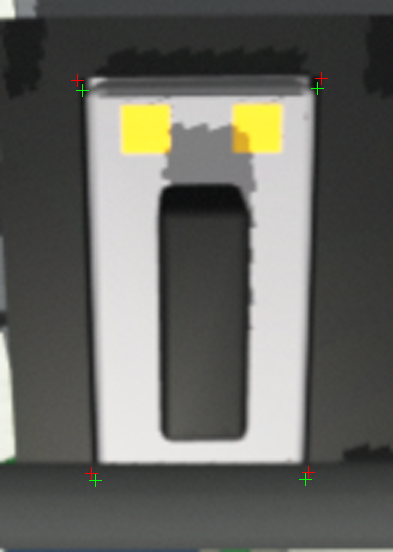

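Close view: the pack's top spans crop (90..312, 93..462), matching the predicted corners within about 1–2 mm and centred laterally. I'll refine its x offset from the pads.

```bash
python3 - <<'E'
from goal import *
from fit import yel
p=np.load('w2.npy');c=cam('wrist',dict(position=p[:3],tool_rot=p[3:]))
im=cv2.imread('pics/w2.png');print(yel(im,(215,320,100,170)))
pr=lambda *v:proj(B+Rb@np.array(v)/1e3,c)[0].round(1)
for e in(-2,0,2): print(e,'pads',pr(-45+e,-14,38),pr(-45+e,14,38),'rib near top',pr(-30+e,0,64),'rib foot',pr(-30+e,0,30),'rib far',pr(30+e,0,64),'endface22',pr(-55+e,0,22),'top',pr(-55+e,0,30))
col=im[94:260,268-12].astype(int).sum(1)//3;print(list(zip(range(94,260),col)))
col=im[94:130,232:240].astype(int).sum((1,2))//24;print(col)
p=np.load('w1.npy');c=cam('wrist',dict(position=p[:3],tool_rot=p[3:]))
for xb in (65,66,67): print('w1 pred baypads',pr(xb,-14,22.5),pr(xb,14,22.5))
print('w1 pred batpads',pr(-45,-14,38),pr(-45,14,38),pr(-47,-14,38))
E
```

```text
[([251.5, 136.5], 257), ([288.2, 136.5], 265)]
-2 pads [250.7 134.9] [288.2 134.6] rib near top [270.4 161.2] rib foot [269.2 152.9] rib far [270.4 242.1] endface22 [268.9 119.8] top [269.2 120.5]
0 pads [250.7 137.6] [288.2 137.3] rib near top [270.4 164.1] rib foot [269.2 155.4] rib far [270.4 244.5] endface22 [268.9 122.3] top [269.2 123.1]
2 pads [250.8 140.3] [288.1 140. ] rib near top [270.4 167. ] rib foot [269.2 157.9] rib far [270.4 247. ] endface22 [268.9 124.9] top [269.2 125.8]
[(94, np.int64(68)), (95, np.int64(67)), (96, np.int64(68)), (97, np.int64(67)), (98, np.int64(64)), (99, np.int64(53)), (100, np.int64(47)), (101, np.int64(48)), (102, np.int64(46)), (103, np.int64(45)), (104, np.int64(47)), (105, np.int64(49)), (106, np.int64(47)), (107, np.int64(46)), (108, np.int64(48)), (109, np.int64(48)), (110, np.int64(45)), (111, np.int64(39)), (112, np.int64(33)), (113, np.int64(27)), (114, np.int64(27)), (115, np.int64(28)), (116, np.int64(27)), (117, np.int64(28)), (118, np.int64(30)), (119, np.int64(52)), (120, np.int64(80)), (121, np.int64(73)), (122, np.int64(73)), (
[... 2573 characters left out ...]
), (243, np.int64(231)), (244, np.int64(232)), (245, np.int64(231)), (246, np.int64(230)), (247, np.int64(207)), (248, np.int64(123)), (249, np.int64(59)), (250, np.int64(53)), (251, np.int64(55)), (252, np.int64(57)), (253, np.int64(61)), (254, np.int64(64)), (255, np.int64(65)), (256, np.int64(67)), (257, np.int64(68)), (258, np.int64(70)), (259, np.int64(74))]
[ 67  67  67  67  66  55  47  45  45  45  46  46  46  46  45  46  46  46
  45  43  44  44  39  35  35  62 137 122  95  94 113 128 163 190 193 193]
w1 pred baypads [199.1 204.3] [218.3 204.9]
w1 pred baypads [199. 205.] [218.3 205.6]
w1 pred baypads [199.  205.7] [218.3 206.3]
w1 pred batpads [199.2 126.7] [219.4 127.4] [199.2 125.2]
```

Call:
{"fn": "play_rows", "kwargs": {"targets": [{"claw": 0.35, "linear": [0, 0, 0.28], "rotation": [-0.0058, -0.004, 0.0023]}, {"claw": 0.35, "linear": [0.5, 0, 0], "rotation": [0, 0, 0]}, {"claw": 0.35, "linear": [0.5, 0, 0], "rotation": [0, 0, 0]}, {"claw": 0.35, "linear": [0.5, 0, 0], "rotation": [0, 0, 0]}, {"claw": 0.35, "linear": [0.5, 0, 0], "rotation": [0, 0, 0]}, {"claw": 0.35, "linear": [0.5, 0, 0], "rotation": [0, 0, 0]}, {"claw": 0.35, "linear": [0.3, 0, 0], "rotation": [0, 0, 0]}]}}

```text
time: 4.17
position: [0.581, -0.1579, 0.1443]
tool_rot: [-1.281, 0.956, 0.607]
ft_force: [0.6, -0.4, -0.1]
grip_width: 0.666
```

```bash
python3 - <<'E'
from goal import *
delta(B+n*.034-.001*u,Rt())
E
```

```text
lin (units of 25mm, now axes) [ 0.86  0.9  -0.51] in goal axes [ 0.88  0.88 -0.5 ] rot/90 [0.0069 0.0078 0.0119]
bay frame tcp mm [20.9 12.6 56.1] q [-0.09 -0.09  0.29  2.17  0.09  0.51  1.45] F [ 0.6 -0.4 -0.1] w 0.666 t 4.1667
```

The tool drifted sideways (20 mm, 12 mm), so I'm backing off and correcting.

Call:
{"fn": "play_rows", "kwargs": {"targets": [{"claw": 0.35, "linear": [-0.6, 0, -0.5], "rotation": [0, 0, 0]}, {"claw": 0.35, "linear": [0, 0, 0], "rotation": [0, 0, 0]}]}}

```text
time: 4.33
position: [0.5732, -0.1659, 0.1586]
tool_rot: [-1.284, 0.954, 0.611]
ft_force: [1.1, -0.6, 0.4]
grip_width: 0.655
```

```bash
python3 - <<'E'
from goal import *
delta(B+n*.034-.001*u,Rt())
E
```

```text
lin (units of 25mm, now axes) [ 1.47  1.01 -0.12] in goal axes [ 1.49  0.98 -0.11] rot/90 [0.0099 0.0089 0.0115]
bay frame tcp mm [23.4  2.8 71.2] q [-0.09 -0.12  0.3   2.17  0.08  0.55  1.49] F [ 1.1 -0.6  0.4] w 0.655 t 4.3333
```

Call:
{"fn": "play_rows", "kwargs": {"targets": [{"claw": 0.35, "linear": [0, 0.5, -0.06], "rotation": [0.005, 0.0045, 0.006]}, {"claw": 0.35, "linear": [0, 0.5, -0.06], "rotation": [0.005, 0.0045, 0.006]}, {"claw": 0.35, "linear": [0, 0, 0], "rotation": [0, 0, 0]}]}}

```text
time: 4.58
position: [0.5558, -0.161, 0.1508]
tool_rot: [-1.271, 0.975, 0.607]
ft_force: [0.2, -0.3, -1.2]
grip_width: 0.652
```

```bash
python3 - <<'E'
from goal import *
delta(B+n*.034-.001*u,Rt())
E
```

```text
lin (units of 25mm, now axes) [ 1.57  0.2  -0.12] in goal axes [ 1.58  0.19 -0.12] rot/90 [0.0006 0.0016 0.003 ]
bay frame tcp mm [ 3.9  2.9 73.4] q [-0.08 -0.14  0.28  2.2   0.13  0.55  1.43] F [ 0.2 -0.3 -1.2] w 0.652 t 4.5833
```

Call:
{"fn": "play_rows", "kwargs": {"targets": [{"claw": 0.35, "linear": [0, 0.2, -0.12], "rotation": [0, 0, 0.003]}, {"claw": 0.35, "linear": [0.3, 0, 0], "rotation": [0, 0, 0]}, {"claw": 0.35, "linear": [0.3, 0, 0], "rotation": [0, 0, 0]}, {"claw": 0.35, "linear": [0, 0, 0], "rotation": [0, 0, 0]}]}}

```text
time: 4.92
position: [0.5625, -0.1634, 0.1383]
tool_rot: [-1.273, 0.971, 0.609]
ft_force: [-0.5, 0.6, -0.8]
grip_width: 0.653
```

```bash
python3 - <<'E'
from goal import *
delta(B+n*.034-.001*u,Rt())
E
```

```text
lin (units of 25mm, now axes) [ 1.   0.2 -0.1] in goal axes [ 1.    0.19 -0.1 ] rot/90 [0.0023 0.0037 0.0042]
bay frame tcp mm [ 3.8  2.4 59. ] q [-0.08 -0.11  0.3   2.2   0.1   0.52  1.45] F [-0.5  0.6 -0.8] w 0.653 t 4.9167
```

Call:
{"fn": "play_rows", "kwargs": {"targets": [{"claw": 0.35, "linear": [0.3, 0.15, -0.05], "rotation": [0.001, 0.002, 0.003]}, {"claw": 0.35, "linear": [0.3, 0.15, -0.05], "rotation": [0.001, 0.002, 0.003]}, {"claw": 0.35, "linear": [0.3, 0.1, -0.04], "rotation": [0.001, 0.001, 0.002]}, {"claw": 0.35, "linear": [0.1, 0.05, -0.02], "rotation": [0.001, 0.001, 0.001]}]}}

```text
time: 5.25
position: [0.5654, -0.1686, 0.1083]
tool_rot: [-1.265, 0.991, 0.611]
ft_force: [-0.0, 0.2, -0.2]
grip_width: 0.651
```

```bash
python3 - <<'E'
from goal import *
delta(B+n*.034-.001*u,Rt())
E
```

```text
lin (units of 25mm, now axes) [-0.12 -0.26  0.07] in goal axes [-0.12 -0.27  0.07] rot/90 [-0.0018 -0.0031 -0.0055]
bay frame tcp mm [-7.6 -1.8 31. ] q [-0.08 -0.05  0.3   2.21  0.09  0.46  1.46] F [-0.   0.2 -0.2] w 0.651 t 5.25
```

Call:
{"fn": "play_rows", "kwargs": {"targets": [{"claw": 0.35, "linear": [-0.1, -0.25, 0.07], "rotation": [-0.002, -0.003, -0.0055]}, {"claw": 0.35, "linear": [0, 0, 0], "rotation": [0, 0, 0]}]}}

```text
time: 5.42
position: [0.5694, -0.1682, 0.1115]
tool_rot: [-1.269, 0.983, 0.611]
ft_force: [0.5, -0.1, 1.2]
grip_width: 0.652
```

```bash
python3 - <<'E'
from goal import *
delta(B+n*.034-.001*u,Rt())
E
```

```text
lin (units of 25mm, now axes) [-0.08 -0.07  0.01] in goal axes [-0.08 -0.07  0.01] rot/90 [ 0.0004 -0.0005 -0.0019]
bay frame tcp mm [-2.8 -0.4 31.9] q [-0.08 -0.05  0.31  2.21  0.08  0.46  1.47] F [ 0.5 -0.1  1.2] w 0.652 t 5.4167
```

Call:
{"fn": "play_rows", "kwargs": {"newtons": 40, "targets": [{"claw": 0.35, "linear": [-0.08, -0.07, 0], "rotation": [0, 0, -0.002]}, {"claw": 1, "linear": [0, 0, 0], "rotation": [0, 0, 0]}, {"claw": 1, "linear": [0, 0, 0], "rotation": [0, 0, 0]}, {"claw": 1, "linear": [0, 0, 0], "rotation": [0, 0, 0]}, {"claw": 1, "linear": [0, 0, 0], "rotation": [0, 0, 0]}, {"claw": 1, "linear": [0, 0, 0], "rotation": [0, 0, 0]}, {"claw": 1, "linear": [0, 0, 0], "rotation": [0, 0, 0]}, {"claw": 1, "linear": [0, 0, 0], "rotation": [0, 0, 0]}]}}

```text
time: 6.08
position: [0.5708, -0.1683, 0.1165]
tool_rot: [-1.271, 0.978, 0.606]
ft_force: [0.4, 0.5, -0.7]
grip_width: 0.247
```

```bash
python3 - <<'E'
from goal import *
delta(B+n*.034-.001*u,Rt())
E
```

```text
lin (units of 25mm, now axes) [0.06 0.08 0.  ] in goal axes [0.06 0.08 0.  ] rot/90 [0.0001 0.     0.0023]
bay frame tcp mm [ 0.9 -0.1 35.5] q [-0.08 -0.06  0.31  2.2   0.08  0.46  1.47] F [ 0.4  0.5 -0.7] w 0.247 t 6.0833
```

Call:
{"fn": "play_rows", "kwargs": {"targets": [{"claw": 1, "linear": [-0.3, 0.05, 0], "rotation": [0, 0, 0]}, {"claw": 1, "linear": [-0.3, 0.05, 0], "rotation": [0, 0, 0]}, {"claw": 1, "linear": [-0.3, 0, 0], "rotation": [0, 0, 0]}, {"claw": 1, "linear": [-0.4, 0, 0], "rotation": [0, 0, 0]}, {"claw": 1, "linear": [-0.4, 0, -0.1], "rotation": [0, 0, 0]}, {"claw": 1, "linear": [-0.4, 0, -0.1], "rotation": [0, 0, 0]}, {"claw": 1, "linear": [-0.4, 0, -0.1], "rotation": [0, 0, 0]}, {"claw": 1, "linear": [0, 0, 0], "rotation": [0, 0, 0]}]}}

```text
time: 6.75
position: [0.5287, -0.1654, 0.1704]
tool_rot: [-1.268, 0.986, 0.612]
ft_force: [0.7, 0.3, -2.5]
grip_width: 0.247
```

```bash
python3 - <<'E'
from goal import *
delta(B+n*.1,Rt())
E
```

```text
lin (units of 25mm, now axes) [ 0.11 -0.32  0.34] in goal axes [ 0.12 -0.32  0.34] rot/90 [ 0.0003 -0.001  -0.0036]
bay frame tcp mm [ -8.   -8.5 102.9] q [-0.06 -0.23  0.28  2.22  0.15  0.63  1.43] F [ 0.7  0.3 -2.5] w 0.247 t 6.75
```

Call:
{"fn": "play_rows", "kwargs": {"targets": [{"claw": 1, "linear": [0, 0, 0], "rotation": [0.077, 0, 0]}, {"claw": 1, "linear": [0, 0, 0], "rotation": [0.077, 0, 0]}, {"claw": 1, "linear": [0, 0, 0], "rotation": [0.077, 0, 0]}, {"claw": 1, "linear": [0, 0, 0], "rotation": [0.077, 0, 0]}, {"claw": 1, "linear": [0, 0, 0], "rotation": [0.077, 0, 0]}, {"claw": 1, "linear": [0, 0, 0], "rotation": [0.077, 0, 0]}, {"claw": 1, "linear": [0, 0, 0], "rotation": [0.077, 0, 0]}, {"claw": 1, "linear": [0, 0, 0], "rotation": [0.077, 0, 0]}, {"claw": 1, "linear": [0, 0, 0], "rotation": [0.077, 0, 0]}, {"claw": 1, "linear": [0, 0, 0], "rotation": [0.077, 0, 0]}]}}

```text
time: 7.58
position: [0.5172, -0.1617, 0.1618]
tool_rot: [-0.146, 1.094, -0.069]
ft_force: [0.9, 0.1, -2.3]
grip_width: 0.252
```

```bash
python3 - <<'E'
from goal import *
delta(B+n*.1,Rt(1))
E
```

```text
lin (units of 25mm, now axes) [0.03 0.01 0.97] in goal axes [ 0.06  0.91 -0.32] rot/90 [ 1.2052 -0.0162  0.0136]
bay frame tcp mm [-22.8  -8.  101.4] q [ 0.14 -0.21  0.09  2.23  0.06  0.63  0.25] F [ 0.9  0.1 -2.3] w 0.252 t 7.5833
```

Call:
{"fn": "play_rows", "kwargs": {"targets": [{"claw": 1, "linear": [0, 0, 0.2], "rotation": [0.076, -0.002, 0.001]}, {"claw": 1, "linear": [0, 0, 0.2], "rotation": [0.076, -0.002, 0.001]}, {"claw": 1, "linear": [0, 0, 0.2], "rotation": [0.076, -0.002, 0.001]}, {"claw": 1, "linear": [0, 0, 0.2], "rotation": [0.076, 0, 0]}, {"claw": 1, "linear": [0, 0, 0], "rotation": [0.076, 0, 0]}, {"claw": 1, "linear": [0, 0, 0], "rotation": [0.076, 0, 0]}, {"claw": 1, "linear": [0, 0, 0], "rotation": [0.076, 0, 0]}, {"claw": 1, "linear": [0, 0, 0], "rotation": [0.076, 0, 0]}, {"claw": 1, "linear": [0, 0, 0], "rotation": [0.076, 0, 0]}, {"claw": 1, "linear": [0, 0, 0], "rotation": [0.076, 0, 0]}]}}

```text
time: 8.42
position: [0.5234, -0.1595, 0.1598]
tool_rot: [0.974, 0.906, -0.732]
ft_force: [0.4, 0.4, -1.9]
grip_width: 0.251
```

```bash
python3 - <<'E'
from goal import *
delta(B+n*.085-.0019*u,Rt(1))
E
```

```text
lin (units of 25mm, now axes) [0.45 0.67 0.29] in goal axes [ 0.48  0.69 -0.17] rot/90 [ 0.4096 -0.0115  0.0288]
bay frame tcp mm [-19.1  -4.3  97.1] q [ 0.32 -0.18 -0.07  2.2  -0.01  0.65 -0.94] F [ 0.4  0.4 -1.9] w 0.251 t 8.4167
```

Call:
{"fn": "play_rows", "kwargs": {"targets": [{"claw": 1, "linear": [0, 0.1, 0], "rotation": [0.07, -0.003, 0.005]}, {"claw": 1, "linear": [0, 0.1, 0], "rotation": [0.07, -0.003, 0.005]}, {"claw": 1, "linear": [0, 0.1, 0], "rotation": [0.07, -0.003, 0.005]}, {"claw": 1, "linear": [0, 0.1, 0], "rotation": [0.07, -0.003, 0.005]}, {"claw": 1, "linear": [0, 0.1, 0], "rotation": [0.07, 0, 0.005]}, {"claw": 1, "linear": [0, 0, 0], "rotation": [0.04, 0, 0]}, {"claw": 1, "linear": [0, 0, 0], "rotation": [0, 0, 0]}]}}

```text
time: 9.0
position: [0.5264, -0.1544, 0.1572]
tool_rot: [1.541, 0.647, -1.039]
ft_force: [-0.1, -0.9, -2.1]
grip_width: 0.249
```

```bash
python3 - <<'E'
from goal import *
delta(B+n*.085-.0019*u,Rt(1))
E
```

```text
lin (units of 25mm, now axes) [0.34 0.69 0.05] in goal axes [0.36 0.69 0.06] rot/90 [-0.0028  0.0013  0.0138]
bay frame tcp mm [-19.    1.5  94. ] q [ 0.41 -0.19 -0.17  2.22 -0.02  0.61 -1.6 ] F [-0.1 -0.9 -2.1] w 0.249 t 9.0
```

Call:
{"fn": "play_rows", "kwargs": {"targets": [{"claw": 1, "linear": [0.1, 0.25, 0.02], "rotation": [-0.001, 0, 0.005]}, {"claw": 1, "linear": [0.1, 0.25, 0.02], "rotation": [-0.001, 0, 0.005]}, {"claw": 1, "linear": [0.15, 0.19, 0.02], "rotation": [0, 0, 0.004]}, {"claw": 1, "linear": [0, 0, 0], "rotation": [0, 0, 0]}]}}

```text
time: 9.33
position: [0.5446, -0.1612, 0.1564]
tool_rot: [1.536, 0.634, -1.02]
ft_force: [-0.5, 0.7, -2.0]
grip_width: 0.246
```

```bash
python3 - <<'E'
from goal import *
delta(B+n*.070-.0019*u,Rt(1))
E
```

```text
lin (units of 25mm, now axes) [ 0.54  0.03 -0.01] in goal axes [ 0.54  0.03 -0.01] rot/90 [0.0033 0.0016 0.0008]
bay frame tcp mm [-2.6 -0.2 83.6] q [ 0.41 -0.15 -0.17  2.2  -0.01  0.57 -1.59] F [-0.5  0.7 -2. ] w 0.246 t 9.3333
```

Call:
{"fn": "play_rows", "kwargs": {"targets": [{"claw": 1, "linear": [0.25, 0.02, 0], "rotation": [0.002, 0.001, 0]}, {"claw": 1, "linear": [0.25, 0, 0], "rotation": [0, 0, 0]}, {"claw": 1, "linear": [0.25, 0, 0], "rotation": [0, 0, 0]}, {"claw": 1, "linear": [0, 0, 0], "rotation": [0, 0, 0]}]}}

```text
time: 9.67
position: [0.5552, -0.1641, 0.1382]
tool_rot: [1.539, 0.636, -1.02]
ft_force: [-0.3, -0.0, -2.7]
grip_width: 0.253
```

```bash
python3 - <<'E'
from goal import *
s=get_state();delta(B+n*.0355-.0019*u,Rt(1),s)
im=get_image('wrist');cv2.imwrite('pics/w3.png',im);np.save('w3.npy',np.r_[s['position'],s['tool_rot']])
b=get_image('side');cv2.imwrite('pics/s3.png',b)
c=cam('wrist',s);o=-c[2].T@c[3]
P=np.array([(x,y,z) for x,y,z in [(-57,-32,22),(-57,32,22),(57,32,22),(57,-32,22),(66,-14,22.5),(66,14,22.5)]])/1e3
q=proj(P@Rb.T+B,c);print(q.round(1))
x0,y0=160,60
cr=cv2.resize(im[y0:y0+200,x0:x0+200],None,fx=3,fy=3,interpolation=cv2.INTER_CUBIC)
for a in q: cv2.drawMarker(cr,tuple(int(v) for v in (a-[x0,y0]+.5)*3),(0,0,255),0,10)
cv2.imwrite('pics/w3v.png',cr)
E
```

```text
lin (units of 25mm, now axes) [ 1.08  0.02 -0.01] in goal axes [ 1.08  0.01 -0.01] rot/90 [0.0021 0.0003 0.0015]
bay frame tcp mm [-2.2 -0.2 62.4] q [ 0.41 -0.1  -0.17  2.2   0.    0.52 -1.6 ] F [-0.3 -0.  -2.7] w 0.253 t 9.6667
[[302.4 282.4]
 [213.6 282.3]
 [206.9 120.9]
 [309.6 121.2]
 [281.1 106.2]
 [235.5 106.1]]
```

View pics/w3v.png

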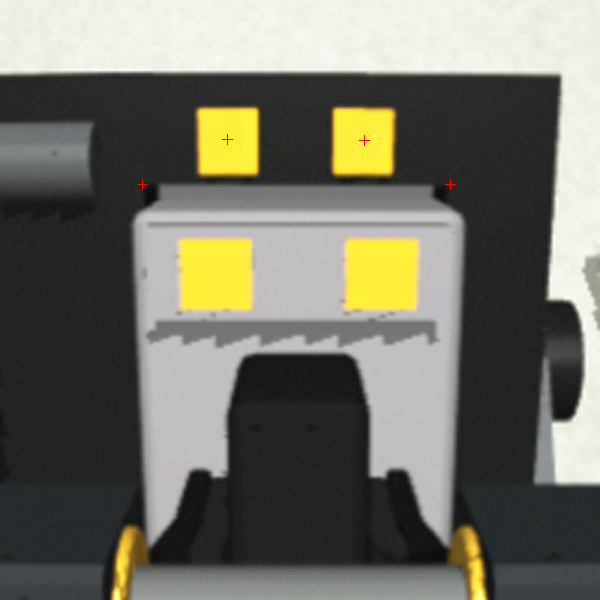

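The view confirms that the predicted bay contacts and corners coincide with the picture: contacts at crop (228,140) and (363,140), corners at (142,185) and (449,185). The pack's ridge now points up the slope. Next I compute the held pack's x offset.

```bash
python3 - <<'E'
from goal import *
from fit import yel
p=np.load('w3.npy');c=cam('wrist',dict(position=p[:3],tool_rot=p[3:]))
y=yel(cv2.imread('pics/w3.png'),(200,320,80,180));print(y)
pr=lambda *v:proj(B+Rb@np.array(v)/1e3,c)[0].round(1)
for e in(-2,0,2): print(e,pr(45+e,-14,38+26.9),pr(45+e,14,38+26.9),pr(66+e,14,22.5),pr(55+e,0,26.9))
E
```

```text
[([235.5, 106.5], 524), ([280.5, 106.5], 524), ([231.5, 150.5], 577), ([286.5, 150.6], 576)]
-2 [286.  154.9] [230.3 154.8] [235.5 109.4] [258.3 128.1]
0 [286.1 151. ] [230.2 150.9] [235.5 106.1] [258.3 124.8]
2 [286.2 147. ] [230.1 146.9] [235.4 102.8] [258.3 121.4]
```

Call:
{"fn": "play_rows", "kwargs": {"targets": [{"claw": 1, "linear": [0.2, 0, -0.02], "rotation": [0.002, 0, 0.001]}, {"claw": 1, "linear": [0.2, 0, 0], "rotation": [0, 0, 0]}, {"claw": 1, "linear": [0, 0, 0], "rotation": [0, 0, 0]}]}}

```text
time: 10.02
position: [0.5609, -0.1651, 0.1303]
tool_rot: [1.542, 0.631, -1.019]
ft_force: [0.4, 0.6, -1.8]
grip_width: 0.25
```

```bash
python3 - <<'E'
from goal import *
delta(B+n*.0355-.0022*u+.0004*yc,Rt(1))
E
```

```text
lin (units of 25mm, now axes) [ 0.69 -0.04 -0.  ] in goal axes [ 0.69 -0.04 -0.  ] rot/90 [-0.0001  0.0004 -0.0009]
bay frame tcp mm [-1.2  0.4 52.7] q [ 0.41 -0.08 -0.18  2.2   0.01  0.5  -1.62] F [ 0.4  0.6 -1.8] w 0.25 t 10.0167
```

Call:
{"fn": "play_rows", "kwargs": {"targets": [{"claw": 1, "linear": [0.15, -0.05, 0], "rotation": [0, 0, 0]}, {"claw": 1, "linear": [0.15, 0, 0], "rotation": [0, 0, 0]}, {"claw": 1, "linear": [0.15, 0, 0], "rotation": [0, 0, 0]}, {"claw": 1, "linear": [0.1, 0, 0], "rotation": [0, 0, 0]}]}}

```text
time: 10.35
position: [0.5672, -0.1668, 0.1171]
tool_rot: [1.542, 0.63, -1.018]
ft_force: [0.2, -0.4, -2.2]
grip_width: 0.251
```

```bash
python3 - <<'E'
from goal import *
delta(B+n*.0355-.0022*u+.0004*yc,Rt(1))
E
```

```text
lin (units of 25mm, now axes) [ 0.1 -0.  -0. ] in goal axes [ 0.1 -0.  -0. ] rot/90 [-0.      0.0004 -0.0015]
bay frame tcp mm [-2.2  0.4 38. ] q [ 0.41 -0.05 -0.18  2.2   0.03  0.47 -1.63] F [ 0.2 -0.4 -2.2] w 0.251 t 10.35
```

Call:
{"fn": "play_rows", "kwargs": {"targets": [{"claw": 1, "linear": [0.1, 0, 0], "rotation": [0, 0, 0]}, {"claw": 1, "linear": [0.06, 0, 0], "rotation": [0, 0, 0]}, {"claw": 1, "linear": [0, 0, 0], "rotation": [0, 0, 0]}]}}

```text
time: 10.6
position: [0.5686, -0.1672, 0.1156]
tool_rot: [1.542, 0.631, -1.02]
ft_force: [0.3, 0.4, -2.7]
grip_width: 0.253
```

```bash
python3 - <<'E'
from goal import *
delta(B+n*.0355-.0022*u+.0004*yc,Rt(1))
E
```

```text
lin (units of 25mm, now axes) [ 0.02 -0.02 -0.  ] in goal axes [ 0.02 -0.02 -0.  ] rot/90 [ 0.0001  0.0009 -0.0004]
bay frame tcp mm [-1.6  0.3 36. ] q [ 0.41 -0.04 -0.18  2.19  0.03  0.46 -1.63] F [ 0.3  0.4 -2.7] w 0.253 t 10.6
```

Call:
{"fn": "play_rows", "kwargs": {"targets": [{"claw": 1, "linear": [0.03, 0, 0], "rotation": [0, 0, 0]}, {"claw": 0.4, "linear": [0, 0, 0], "rotation": [0, 0, 0]}, {"claw": 0.4, "linear": [0, 0, 0], "rotation": [0, 0, 0]}, {"claw": 0.4, "linear": [0, 0, 0], "rotation": [0, 0, 0]}, {"claw": 0.4, "linear": [0, 0, 0], "rotation": [0, 0, 0]}, {"claw": 0.4, "linear": [-0.4, 0, 0], "rotation": [0, 0, 0]}, {"claw": 0.4, "linear": [-0.4, 0, 0], "rotation": [0, 0, 0]}, {"claw": 0.4, "linear": [-0.4, 0, 0], "rotation": [0, 0, 0]}, {"claw": 0.4, "linear": [-0.4, 0, 0], "rotation": [0, 0, 0]}, {"claw": 0.4, "linear": [-0.4, 0, 0], "rotation": [0, 0, 0]}]}}

```text
time: 11.43
position: [0.5455, -0.1605, 0.1635]
tool_rot: [1.543, 0.627, -1.015]
ft_force: [0.6, 0.6, -1.1]
grip_width: 0.599
```

```bash
python3 - <<'E'
from goal import *
from fit import yel
s=get_state();delta(B+n*.12,Rt(1),s)
im=get_image('wrist');cv2.imwrite('pics/w4.png',im)
c=cam('wrist',s);print(yel(im,(180,330,60,190)))
pr=lambda *v:proj(B+Rb@np.array(v)/1e3,c)[0].round(1)
for e in(-2,0,2):
  for z in (0,4): print(e,z,pr(45+e,-14,38+z),pr(45+e,14,38+z))
print(pr(66,-14,22.5),pr(66,14,22.5))
x0,y0=160,60
cv2.imwrite('pics/w4v.png',cv2.resize(im[y0:y0+200,x0:x0+200],None,fx=3,fy=3,interpolation=cv2.INTER_CUBIC))
E
```

```text
lin (units of 25mm, now axes) [-1.22 -0.05  0.03] in goal axes [-1.22 -0.06  0.03] rot/90 [ 0.0002  0.0005 -0.004 ]
bay frame tcp mm [ 1.5  0.7 89.4] q [ 0.41 -0.16 -0.17  2.19 -0.02  0.58 -1.59] F [ 0.6  0.6 -1.1] w 0.599 t 11.4333
[([239.2, 112.1], 406), ([278.8, 112.1], 406), ([238.5, 143.5], 324), ([280.5, 143.5], 325)]
-2 0 [280.2 147.3] [238.4 147.3]
-2 4 [280.6 148.1] [238.  148.1]
0 0 [280.2 144.3] [238.4 144.3]
0 4 [280.6 145.1] [238.  145.1]
2 0 [280.3 141.3] [238.3 141.3]
2 4 [280.7 142. ] [237.9 142.1]
[279.2 111.6] [239.2 111.6]
```

View pics/w4v.png

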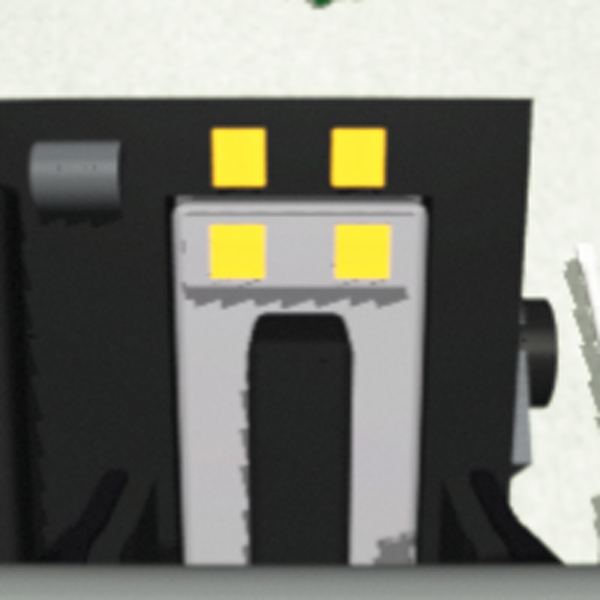

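The pack is seated: ridge at the top, pads at crop (238,251) and (362,251), pad spacing matching z≈0. Now for the bar.

```bash
cat >> goal.py <<'E'
bar=np.array([.5105,.0056,.073])
def Rbar(t): t=np.radians(t);X=-np.cos(t)*zc+np.sin(t)*xc;Z=np.cos(t)*xc+np.sin(t)*zc;return np.c_[X,np.cross(Z,X),Z]
E
python3 - <<'E'
from goal import *
Rg=Rbar(22);delta(bar-Rg[:,0]*.07,Rg)
print(Rg.round(3), get_state()['position'],bar-Rg[:,0]*.07)
E
```

```text
lin (units of 25mm, now axes) [-1.17 -4.18 -6.04] in goal axes [-0.53  6.04 -4.3 ] rot/90 [-0.9978  0.0751 -0.0742]
bay frame tcp mm [ 3.3  0.6 91.2] q [ 0.41 -0.16 -0.17  2.19 -0.02  0.58 -1.59] F [ 0.1 -0.1  1.5] w 0.595 t 11.4833
[[ 0.361  0.266  0.894]
 [-0.099  0.964 -0.246]
 [-0.927 -0.     0.375]] [ 0.54614043 -0.16073086  0.1659022 ] [0.48521905 0.01256354 0.13790287]
```

Call:
{"fn": "play_rows", "kwargs": {"targets": [{"claw": 0.4, "linear": [-0.3, 0, -0.3], "rotation": [-0.076, 0, 0]}, {"claw": 0.4, "linear": [-0.3, 0, -0.3], "rotation": [-0.076, 0, 0]}, {"claw": 0.4, "linear": [-0.3, 0, -0.3], "rotation": [-0.076, 0, 0]}, {"claw": 0.4, "linear": [-0.2, 0, 0], "rotation": [-0.076, 0, 0]}, {"claw": 0.4, "linear": [0, 0, 0], "rotation": [-0.076, 0, 0]}, {"claw": 0.4, "linear": [0, 0, 0], "rotation": [-0.076, 0, 0]}, {"claw": 0.4, "linear": [0, 0, 0], "rotation": [-0.076, 0, 0]}, {"claw": 0.4, "linear": [0, 0, 0], "rotation": [-0.076, 0, 0]}, {"claw": 0.4, "linear": [0, 0, 0], "rotation": [-0.076, 0, 0]}, {"claw": 0.4, "linear": [0, 0, 0], "rotation": [-0.076, 0, 0]}]}}

```text
time: 12.32
position: [0.5357, -0.1342, 0.2007]
tool_rot: [0.434, 0.968, -0.412]
ft_force: [-0.2, 0.1, 0.2]
grip_width: 0.601
```

```bash
python3 - <<'E'
from goal import *
Rg=Rbar(22);delta(bar-Rg[:,0]*.07,Rg)
E
```

```text
lin (units of 25mm, now axes) [ 0.3   3.46 -5.72] in goal axes [ 1.01  5.12 -4.19] rot/90 [-0.2086  0.1049 -0.0166]
bay frame tcp mm [  5.8  23.4 129.9] q [ 0.19 -0.26 -0.03  2.2   0.08  0.65 -0.49] F [-0.2  0.1  0.2] w 0.601 t 12.3167
```

Call:
{"fn": "play_rows", "kwargs": {"targets": [{"claw": 0.4, "linear": [0, 0.6, -0.9], "rotation": [-0.035, 0.0175, -0.003]}, {"claw": 0.4, "linear": [0, 0.65, -0.85], "rotation": [-0.035, 0.0175, -0.003]}, {"claw": 0.4, "linear": [0, 0.7, -0.8], "rotation": [-0.035, 0.0175, -0.003]}, {"claw": 0.4, "linear": [0, 0.75, -0.75], "rotation": [-0.035, 0.0175, -0.003]}, {"claw": 0.4, "linear": [0, 0.8, -0.7], "rotation": [-0.035, 0.0175, -0.003]}, {"claw": 0.4, "linear": [0, 0.85, -0.7], "rotation": [-0.03, 0.0175, 0]}, {"claw": 0.6, "linear": [0, 0, 0], "rotation": [0, 0, 0]}]}}

```text
time: 12.9
position: [0.4859, 0.017, 0.1613]
tool_rot: [0.152, 1.176, -0.23]
ft_force: [-0.8, 0.7, 1.0]
grip_width: 0.574
```

```bash
python3 - <<'E'
from goal import *
Rg=Rbar(22);delta(bar-Rg[:,0]*.07,Rg)
E
```

```text
lin (units of 25mm, now axes) [ 0.87 -0.17 -0.34] in goal axes [ 0.88 -0.18 -0.33] rot/90 [ 0.006   0.0025 -0.001 ]
bay frame tcp mm [-90.2 155.9 139.8] q [ 0.06 -0.25 -0.25  2.22  0.14  0.82 -0.53] F [-0.8  0.7  1. ] w 0.574 t 12.9
```

Now I look from here (pre-grasp) and check the predicted bar against the wrist and side pictures.

```bash
python3 - <<'E'
from goal import *
s=get_state();im=get_image('wrist');cv2.imwrite('pics/w5.png',im);np.save('w5.npy',np.r_[s['position'],s['tool_rot']])
im2=get_image('side');cv2.imwrite('pics/s5.png',im2)
out=[]
for I,c in((im,cam('wrist',s)),(im2,cam('side'))):
    q=proj([bar-yc*.06,bar,bar+yc*.06],c);print(q.round(1))
    v=I.copy()
    for a in q: cv2.drawMarker(v,tuple(int(round(t)) for t in a),(0,0,255),0,7,1)
    out.append(v)
a=cv2.resize(out[0],(512,384));b=cv2.resize(cv2.convertScaleAbs(out[1][140:236,215:287],alpha=1.5,beta=10),(288,384),interpolation=cv2.INTER_CUBIC)
cv2.imwrite('pics/c5.png',np.hstack([a,b]))
E
```

```text
[[248.5 259.5]
 [248.4 194.3]
 [248.4 120.8]]
[[247.7 213.8]
 [244.5 201.2]
 [241.6 189.4]]
```

View pics/c5.png

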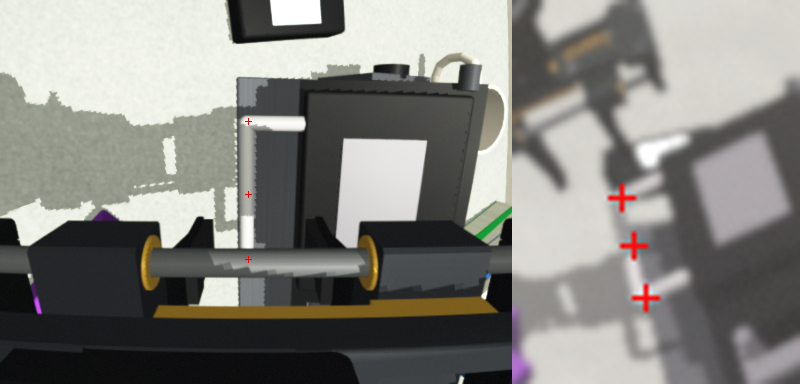

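Call:
{"fn": "play_rows", "kwargs": {"targets": [{"claw": 0.6, "linear": [0.3, -0.15, -0.38], "rotation": [0.006, 0.002, 0]}, {"claw": 0.6, "linear": [0.5, 0, 0], "rotation": [0, 0, 0]}, {"claw": 0.6, "linear": [0.5, 0, 0], "rotation": [0, 0, 0]}, {"claw": 0.6, "linear": [0.4, 0, 0], "rotation": [0, 0, 0]}, {"claw": 0.6, "linear": [0, 0, 0], "rotation": [0, 0, 0]}]}}

```text
time: 13.42
position: [0.4921, 0.001, 0.118]
tool_rot: [0.173, 1.17, -0.25]
ft_force: [-0.4, 0.5, -0.7]
grip_width: 0.403
```

```bash
python3 - <<'E'
from goal import *
Rg=Rbar(22);delta(bar+Rg[:,0]*.017-Rg[:,2]*.001,Rg)
E
```

```text
lin (units of 25mm, now axes) [ 2.59  0.38 -0.13] in goal axes [ 2.6   0.37 -0.1 ] rot/90 [-0.0117  0.0048  0.0018]
bay frame tcp mm [-103.   142.2   97.2] q [ 0.08 -0.19 -0.25  2.27  0.18  0.71 -0.57] F [-0.4  0.5 -0.7] w 0.403 t 13.4167
```

Call:
{"fn": "play_rows", "kwargs": {"targets": [{"claw": 0.6, "linear": [0.4, 0.1, -0.1], "rotation": [-0.011, 0.004, 0.002]}, {"claw": 0.6, "linear": [0.4, 0.1, 0], "rotation": [0, 0, 0]}, {"claw": 0.6, "linear": [0.4, 0.1, 0], "rotation": [0, 0, 0]}, {"claw": 0.6, "linear": [0, 0, 0], "rotation": [0, 0, 0]}]}}

```text
time: 13.75
position: [0.5026, 0.0027, 0.087]
tool_rot: [0.164, 1.177, -0.241]
ft_force: [-0.4, -0.0, -0.5]
grip_width: 0.401
```

```bash
python3 - <<'E'
from goal import *
Rg=Rbar(22);delta(bar+Rg[:,0]*.017-Rg[:,2]*.001,Rg)
E
```

```text
lin (units of 25mm, now axes) [1.3 0.2 0. ] in goal axes [1.3 0.2 0. ] rot/90 [-0.004   0.0009  0.0009]
bay frame tcp mm [-110.1  146.6   65.5] q [ 0.09 -0.11 -0.26  2.27  0.22  0.64 -0.6 ] F [-0.4 -0.  -0.5] w 0.401 t 13.75
```

Call:
{"fn": "play_rows", "kwargs": {"newtons": 25, "targets": [{"claw": 0.6, "linear": [0.43, 0.1, 0], "rotation": [-0.004, 0, 0]}, {"claw": 0.6, "linear": [0.43, 0.1, 0], "rotation": [0, 0, 0]}, {"claw": 0.6, "linear": [0.43, 0, 0], "rotation": [0, 0, 0]}, {"claw": 0.6, "linear": [0, 0, 0], "rotation": [0, 0, 0]}, {"claw": 1, "linear": [0, 0, 0], "rotation": [0, 0, 0]}, {"claw": 1, "linear": [0, 0, 0], "rotation": [0, 0, 0]}, {"claw": 1, "linear": [0, 0, 0], "rotation": [0, 0, 0]}, {"claw": 1, "linear": [0, 0, 0], "rotation": [0, 0, 0]}, {"claw": 1, "linear": [0, 0, 0], "rotation": [0, 0, 0]}]}}

```text
time: 14.5
position: [0.5146, 0.0042, 0.0562]
tool_rot: [0.16, 1.181, -0.239]
ft_force: [-0.2, 1.3, -4.8]
grip_width: 0.128
```

```bash
cat >> goal.py <<'E'
hs=.0615 # hinge bay x (fit: 0.080-0.0185)
def hingepose():
    H=B+u*.0615+n*.022+yc*.1515; return H
def dispangle(P):
    d=Rb.T@(P-hingepose()); r=np.hypot(d[0],d[2]); return np.arctan2(d[2],-d[0])-np.arctan2(.008,.175), r
def barpt(th,R=.1752):
    a=th+np.arctan2(.008,.175); return hingepose()+R*(-np.cos(a)*u+np.sin(a)*n)
def gp(s=None):
    s=s or get_state();return s['position']-.0187*R.from_rotvec(s['tool_rot']).as_matrix()[:,0]
E
python3 - <<'E'
from goal import *
Rg=Rbar(22);delta(bar+Rg[:,0]*.017-Rg[:,2]*.001,Rg);print(gp(),dispangle(gp()),barpt(1.047))
print('c-plane',[(xc@(v-B),v[2]) for v in (gp(),barpt(.3),barpt(.6),barpt(1.047),hingepose())])
E
```

```text
lin (units of 25mm, now axes) [-0.01  0.01  0.05] in goal axes [-0.01  0.01  0.05] rot/90 [-0.001  -0.0008  0.0012]
bay frame tcp mm [-115.9  151.3   33.3] q [ 0.09 -0.03 -0.27  2.27  0.29  0.57 -0.66] F [-0.2  1.3 -4.8] w 0.128 t 14.5
[0.50786245 0.00613098 0.0735828 ] (np.float64(0.12347677948121552), np.float64(0.17725729606682405)) [0.52588642 0.0013307  0.2295109 ]
c-plane [(np.float64(-0.12397862595356193), np.float64(0.07358279549918587)), (np.float64(-0.1301738358642876), np.float64(0.10409581254592169)), (np.float64(-0.13163543033080016), np.float64(0.15643853168884905)), (np.float64(-0.10532705630625691), np.float64(0.22951089974607083)), (np.float64(0.04226056233274296), np.float64(0.13510255888325765))]
```

Call:
{"fn": "play_rows", "kwargs": {"newtons": 30, "targets": [{"claw": 1, "linear": [-0.3, 0, 0.02], "rotation": [0, 0.016, 0]}, {"claw": 1, "linear": [-0.3, 0, 0.02], "rotation": [0, 0.016, 0]}, {"claw": 1, "linear": [-0.3, 0, 0.02], "rotation": [0, 0.016, 0]}, {"claw": 1, "linear": [-0.3, 0, 0.02], "rotation": [0, 0.016, 0]}]}}

```text
time: 14.83
position: [0.5048, 0.007, 0.0845]
tool_rot: [0.173, 1.284, -0.23]
ft_force: [4.9, -0.5, -5.6]
grip_width: 0.123
```

```bash
cat > lift.py <<'E'
from goal import *
import sys
def go(th,t):
    Rg=Rbar(t);th0,r=dispangle(gp());print('th',th0.round(3),'r',r.round(4));delta(barpt(th,.177)+.0187*Rg[:,0],Rg)
go(float(sys.argv[1]),float(sys.argv[2]))
E
python3 lift.py .6 8
```

```text
th 0.293 r 0.1776
lin (units of 25mm, now axes) [-2.1   0.    0.45] in goal axes [-2.14  0.01  0.15] rot/90 [0.0002 0.0883 0.0003]
bay frame tcp mm [-110.5  151.4   62.9] q [ 0.1  -0.04 -0.24  2.19  0.15  0.75 -0.51] F [ 4.9 -0.5 -5.6] w 0.123 t 14.8333
```

Call:
{"fn": "play_rows", "kwargs": {"targets": [{"claw": 1, "linear": [-0.35, 0, 0.02], "rotation": [0, 0.0147, 0]}, {"claw": 1, "linear": [-0.35, 0, 0.03], "rotation": [0, 0.0147, 0]}, {"claw": 1, "linear": [-0.35, 0, 0.05], "rotation": [0, 0.0147, 0]}, {"claw": 1, "linear": [-0.35, 0, 0.06], "rotation": [0, 0.0147, 0]}, {"claw": 1, "linear": [-0.35, 0, 0.08], "rotation": [0, 0.0147, 0]}, {"claw": 1, "linear": [-0.35, 0, 0.09], "rotation": [0, 0.0147, 0]}]}}

```text
time: 15.33
position: [0.4999, 0.0083, 0.1374]
tool_rot: [0.194, 1.428, -0.219]
ft_force: [2.4, 0.1, -6.8]
grip_width: 0.124
```

```bash
python3 lift.py .95 0
```

```text
th 0.595 r 0.1782
lin (units of 25mm, now axes) [-2.27  0.01  0.98] in goal axes [-2.38  0.01  0.67] rot/90 [ 0.0004  0.0847 -0.0014]
bay frame tcp mm [-88.4 151.4 111.3] q [ 0.11 -0.02 -0.21  2.02  0.05  1.02 -0.39] F [ 2.4  0.1 -6.8] w 0.124 t 15.3333
```

Call:
{"fn": "play_rows", "kwargs": {"targets": [{"claw": 1, "linear": [-0.39, 0, 0.09], "rotation": [0, 0.014, 0]}, {"claw": 1, "linear": [-0.39, 0, 0.1], "rotation": [0, 0.014, 0]}, {"claw": 1, "linear": [-0.39, 0, 0.12], "rotation": [0, 0.014, 0]}, {"claw": 1, "linear": [-0.39, 0, 0.14], "rotation": [0, 0.014, 0]}, {"claw": 1, "linear": [-0.39, 0, 0.16], "rotation": [0, 0.014, 0]}, {"claw": 1, "linear": [-0.39, 0, 0.18], "rotation": [0, 0.014, 0]}]}}

```text
time: 15.83
position: [0.5125, 0.0049, 0.1942]
tool_rot: [0.214, 1.569, -0.206]
ft_force: [2.3, 0.1, -7.5]
grip_width: 0.131
```

```bash
python3 lift.py 1.047 -3
```

```text
th 0.928 r 0.179
lin (units of 25mm, now axes) [-0.71  0.01  0.45] in goal axes [-0.73  0.    0.42] rot/90 [ 0.0012  0.0276 -0.0023]
bay frame tcp mm [-48.7 151.4 153.9] q [ 0.13  0.06 -0.19  1.81  0.01  1.27 -0.33] F [ 2.3  0.1 -7.5] w 0.131 t 15.8333
```

Call:
{"fn": "play_rows", "kwargs": {"targets": [{"claw": 1, "linear": [-0.32, 0, 0.18], "rotation": [0, 0.01, 0]}, {"claw": 1, "linear": [-0.32, 0, 0.18], "rotation": [0, 0.01, 0]}, {"claw": 1, "linear": [0, 0, 0], "rotation": [0, 0, 0]}]}}

```text
time: 16.08
position: [0.5192, 0.0031, 0.2088]
tool_rot: [0.219, 1.611, -0.203]
ft_force: [0.1, 1.1, 2.0]
grip_width: 0.128
```

```bash
python3 lift.py 1.047 -3; python3 - <<'E'
from h import *
a=get_image('scene')[120:270,130:330];b=get_image('side')[110:260,210:360]
cv2.imwrite('pics/e1.png',np.hstack([cv2.resize(a,(460,345)),cv2.resize(b,(340,345))]))
E
```

```text
th 1.02 r 0.1792
lin (units of 25mm, now axes) [-0.13  0.    0.17] in goal axes [-0.13  0.    0.17] rot/90 [ 0.0013  0.0009 -0.0022]
bay frame tcp mm [-35.5 151.4 163.1] q [ 0.13  0.1  -0.18  1.75 -0.    1.35 -0.32] F [0.1 1.1 2. ] w 0.128 t 16.0833
```

View pics/e1.png

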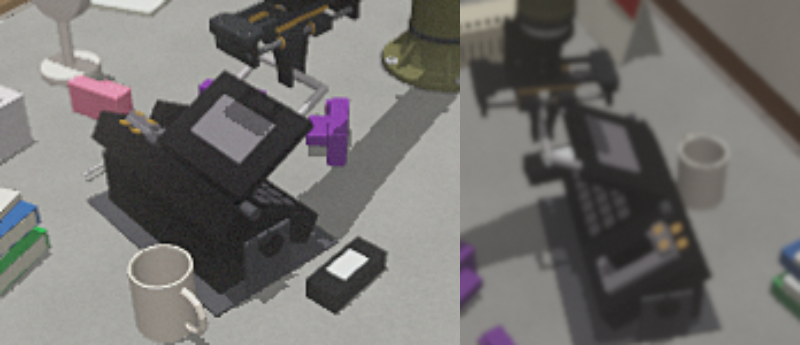

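Display at about 1.02 rad, within tolerance, so I release and retreat.

Call:
{"fn": "play_rows", "kwargs": {"targets": [{"claw": 0.7, "linear": [0, 0, 0], "rotation": [0, 0, 0]}, {"claw": 0.7, "linear": [0, 0, 0], "rotation": [0, 0, 0]}, {"claw": 0.7, "linear": [0, 0, 0], "rotation": [0, 0, 0]}, {"claw": 0.7, "linear": [0, 0, 0], "rotation": [0, 0, 0]}, {"claw": 0.7, "linear": [-0.3, 0, 0], "rotation": [0, 0, 0]}, {"claw": 0.7, "linear": [-0.5, 0, 0], "rotation": [0, 0, 0]}, {"claw": 0.7, "linear": [-0.8, 0, 0], "rotation": [0, 0, 0]}, {"claw": 0.7, "linear": [-0.8, 0, 0], "rotation": [0, 0, 0]}, {"claw": 0.7, "linear": [-0.8, 0, 0], "rotation": [0, 0, 0]}, {"claw": 0.7, "linear": [0, 0, 0], "rotation": [0, 0, 0]}]}}

```text
time: 17.02
position: [0.5222, 0.0018, 0.2966]
tool_rot: [0.216, 1.601, -0.202]
ft_force: [0.9, 0.4, 1.5]
grip_width: 0.298
```

```bash
python3 - <<'E'
from goal import *
from fit import yel
s=get_state();print(s['position'],s['ft_force'],s['grip_width'],s['time'])
A=get_image('scene');S=get_image('side');W=get_image('wrist')
for nme,I in(('scene',A),('side',S)):
    c=cam(nme)
    for th in(.9,1.02,1.19): print(nme,th,proj([barpt(th,.1785)-yc*.06,barpt(th,.1785)+yc*.06],c).round(1).tolist())
c=cam('side');pr=lambda *v:proj(B+Rb@np.array(v)/1e3,c)[0].round(1)
print('batt pads pred',pr(45,-14,38),pr(45,14,38),'bay',pr(66,-14,22),pr(66,14,22),yel(S,(270,330,190,235)))
a=cv2.resize(A[120:270,130:330],(460,345));b=cv2.resize(cv2.convertScaleAbs(S[110:260,210:360],alpha=1.4),(340,345));cv2.imwrite('pics/e2.png',np.hstack([a,b]))
E
```

```text
[0.52224168 0.00179845 0.29656164] [0.94976454 0.3666647  1.46227893] 0.29822954309367855 17.0167
scene 0.9 [[245.3, 146.6], [272.3, 161.4]]
scene 1.02 [[242.7, 142.1], [269.9, 156.8]]
scene 1.19 [[237.9, 136.7], [265.4, 151.3]]
side 0.9 [[246.9, 182.2], [240.5, 158.1]]
side 1.02 [[250.1, 177.0], [243.4, 153.1]]
side 1.19 [[255.8, 169.9], [248.7, 146.2]]
batt pads pred [299.8 215.8] [297.5 209.4] bay [308.2 215.4] [305.7 209. ] [([305.0, 208.7], 24), ([296.8, 209.2], 6), ([307.9, 215.1], 22), ([299.2, 215.8], 6)]
```

View pics/e2.png

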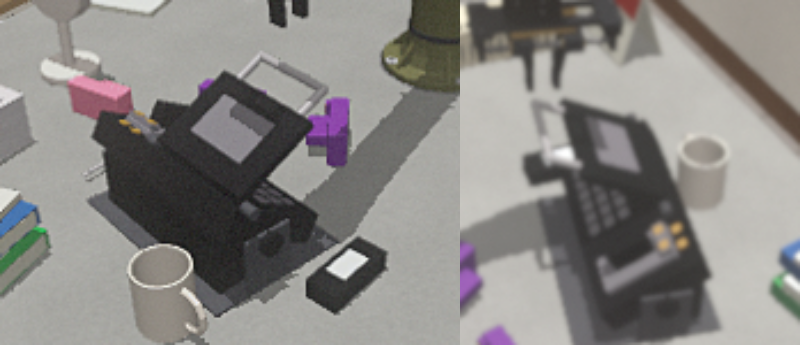

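The bar's pixels suggest 0.95–1.02 rad, so I'm checking enlarged with overlays before handing in.

```bash
python3 - <<'E'
from goal import *
A=get_image('scene');S=get_image('side');o=[]
H=hingepose()-.0015*u+.00375*n
def bp(th,y): a=th+.0457;return H+.1752*(-np.cos(a)*u+np.sin(a)*n)+yc*y
for nme,I,x0,y0,w in(('scene',A,232,130,50),('side',S,228,140,50)):
    c=cam(nme);k=8;v=cv2.resize(cv2.convertScaleAbs(I[y0:y0+w,x0:x0+w],alpha=1.3),(w*k,w*k),interpolation=cv2.INTER_CUBIC)
    for th,col in((.92,(0,0,255)),(1.0,(0,200,0)),(1.08,(255,0,0))):
        q=(proj([bp(th,-.06),bp(th,.06)],c)-[x0,y0]+.5)*k;q=q.astype(int);cv2.line(v,tuple(map(int,q[0])),tuple(map(int,q[1])),col,1)
    o.append(v)
cv2.imwrite('pics/e3.png',np.hstack(o))
E
```

```text
(no output)
```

View pics/e3.png

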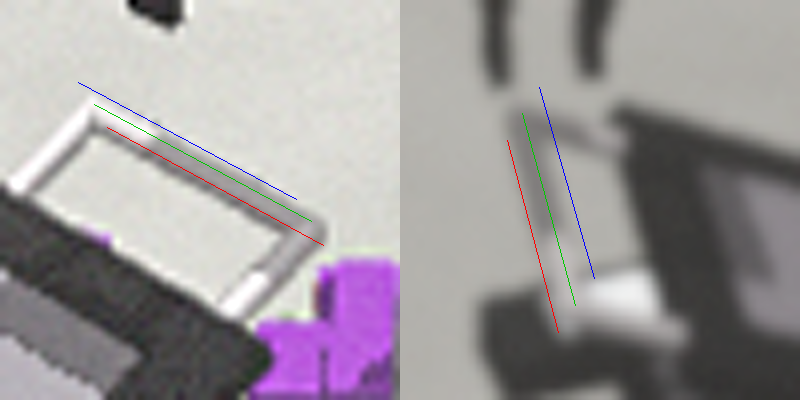

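```bash
python3 -c "
from bench import *
print(get_state()['ft_force'],get_state()['qd'].round(3)); print(close_job())"
```

```text
[ 0.79139991 -0.20495989  0.6732022 ] [-0.     0.006 -0.001  0.009  0.001 -0.     0.001]
the job is handed in; nothing more can be done
None
```

I turned the battery pack end for end and seated it again, raised the display to about 56–58 degrees and let go, then handed the job in after about 17 s of robot time.

**Battery:** I gripped the pack by its rib, lifted it out, turned it 180 degrees and lowered it back in. In the wrist image after release, the ridge pads sit at the upper end next to the bay contacts. They are within about 1 mm of the computed seated position, and their spacing fits the floor height. The side camera agreed to within about 1 px after the display was raised.

**Display:** The two readings of its final angle disagree slightly. The finger position at release gave 1.02 rad, while overlays in the scene and side images gave about 0.97 rad. Both are inside 0.907–1.187 rad, so I left it there rather than grip it again.

**Problem on the way:** During the first descent to the battery the tool drifted about 20 mm sideways without touching anything. I corrected it before gripping.

**Bystanders:** The mug and adapter look unmoved in the last pictures, and nothing was touched near the screwdriver or relay, though I took no position check of those two at the end. The gripper was about 90 mm above its release point and clear of everything, with force readings at noise level.

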